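# Put a vial under set load in a spring press

### The job

Put the small capped vial under its test load: stand it fully home in the round seat of the little spring press without forcing it, swing the press arm over it until the arm meets its stop, then turn the black knob clockwise until the gauge needle points at the set mark (the small arrowhead at the dial's rim). Creep up on the mark and do not let the needle run clearly past it, the glass must not be overloaded; leave the other things where they are.

Things in the scene. Friction and masses are not known exactly. Their poses are not given: they have to be found in the camera images.
- vial: glass sample vial with black screw cap, upright cylinder 23 mm diameter, 52 mm tall, about 20 g; origin at the centre of its underside, z up along it. It stands loose on the bench, left of the press.
- press: small grey spring press fixed to the bench; origin under the centre of its base plate (104 mm along its x, 206 along its y), z up. In its frame the post axis is at x 0, y -55 mm, the seat axis at x 0, y +55. The arm on the post lies 98 to 120 mm up; the dial above it reaches 143 mm; only the knob is higher. A vertical stop pillar beside the post, on the +x side, ends the arm's swing.
- seat: square aluminium block, 54 x 54 mm, top 34 mm above the bench, part of the press, with a round blind hole 25 mm in diameter (1 mm clearance all round the vial), 15 mm deep, with a 1.5 mm chamfer; origin at the centre of its underside (14 mm above the bench)
- seat_floor (a point): centre of the floor of the seat's hole, 19 mm above the bench; the vial's origin must come here. The hole's mouth is 15 mm above this point.
- swing (a joint): angle of the swing arm about the vertical post: 0 = shut, against its stop, knob and plunger straight above the seat; grows as the arm opens, counter-clockwise seen from above (at 1.57 it points along the press's -x); starts open. Some friction (about 0.06 N m), stays where it is left.
- knob_grip (a point): centre of the knob, on its vertical axis: a round fluted black knob, 38 mm in diameter, 26 mm tall (13 mm above and below this point), on the top of the screw, at the end of the swing arm, 110 mm from the post axis; free all round. It comes down as it is screwed in.
- knob (a joint): angle of the knob in the arm, growing clockwise seen from above (that screws the plunger down, 15 mm a full turn = 2.4 mm per rad); travel 0 to 5.2 rad. It turns stiffly (about 0.12 N m, more under load) and stays where it is left.
- plunger: sprung plunger with a round 22 mm rubber pad that hangs under the knob and presses on the vial's cap; origin on the knob's axis. At knob angle 0 its pad is 5 mm above the cap of a seated vial, so it meets the cap at a knob angle of about 2.1. From then on its spring (3 N per mm) gives, and the needle moves.
- needle (a joint): angle of the gauge needle, growing clockwise seen from above: 0 = no load, about 0.52 rad per mm of spring compression, i.e. about 1.26 rad of needle per rad of knob once the pad bears on the cap; the scale ends at 3.14 (18 N)
- needle_tip (a point): point on the needle 25 mm from the dial's centre. The dial, 68 mm across, lies face up above the arm, 52 mm from the post axis, and comes down with the knob.
- markhand (a joint): angle of the set mark in the dial, on the same scale as the needle; 1.57 to 2.51, different each time; it does not move during the work
- set_mark (a point): point at the set mark, a small black arrowhead at the dial's rim that points inward; 25 mm from the dial's centre, level with needle_tip, so the two points coincide when the needle is at the mark. Its y points outward from the dial's centre, its x clockwise (the side beyond the mark).
- filter_box: bystander: small card box 70 x 70 x 32 mm behind the press; origin at the centre of its underside
- tape: bystander: roll of tape lying flat, 68 mm across, 19 mm high; origin at the centre of its underside
- dropper: bystander: dropper bottle 40 mm across, 110 mm tall; origin at the centre of its underside
- cylinder_small: bystander: small measuring cylinder, foot 36 mm, 106 mm tall; origin at the centre of its underside
- forceps: bystander: steel forceps lying flat, 129 mm long along its y; origin at the centre of its underside
- clip: bystander: wire pinch clip lying flat, 56 mm long along its y; origin at the centre of its underside
- wash_bottle: bystander: wash bottle 70 mm across, 165 mm tall; origin at the centre of its underside
- titration_stand: fixed burette stand on the lower bench at the robot's left, to be kept clear of with the whole arm; origin under its base plate's centre. In its frame a burette stands upright at x -23, y -84 mm (up to 0.65 m above the bench top), a pipette at x -19, y +69 mm (up to 0.53 m), and between them a double clamp 0.36 to 0.45 m above the bench top. Space nearer to the robot's base is free.
There are look-alikes about, which are no part of the job. What is shaped like the vial but orange or yellow is not meant.

How it is judged:
On the way, in this order (a step that is already met when the one before it is completed fails the run):
1. the vial stands fully home in the seat, let go (distance between vial and seat_floor below 0.004 m and angle between vial's own z axis and vertical below 0.12 rad and contact force between the fingers and vial below 0.1 N), for 0.2 s.
2. the arm is swung over the vial against its stop (value of joint swing below 0.06 rad and distance between vial and seat_floor below 0.004 m), for 0.2 s.
3. the needle stands at the set mark (distance between needle_tip and set_mark below 0.005 m and value of joint swing below 0.06 rad), for 0.2 s.
At the end, for the whole second after the job is handed in: the vial stands upright on the floor of the seat (within 4 mm, 7 degrees), the arm is against its stop (within 0.06 rad), and the needle rests at the set mark (its 25 mm point within 5 mm of it, about 0.2 rad) (all of step 3 and distance between vial and seat_floor below 0.004 m and angle between vial's own z axis and vertical below 0.12 rad and velocity of joint needle between -0.2 and 0.2 rad/s); the robot touches nothing.
It fails at once if the needle runs clearly past the set mark (over 8.6 mm, about 0.35 rad, beyond it) (x of needle_tip in the frame of set_mark above 0.0086 m).
It fails at once if the vial is forced against the seat with more than 35 N (contact force between vial and seat above 35 N).
It fails at once if the plunger bears on the vial with more than 20 N (contact force between vial and plunger above 20 N).
It fails at once if another thing is moved by more than 25 mm (distance of any of filter_box, tape, dropper, cylinder_small, forceps, clip, wash_bottle from where it was at the start of the episode above 0.025 m).
It also fails if it takes over 72 s, if anything falls off the work surface, if the arm or the gripper's body presses on something with over 40 N, if the wrist force passes 120 N, or if a joint passes its speed limit or range.

### The arm

A 6-joint arm with a two-finger parallel gripper is mounted at the origin on a cart in front of the work surface, level with it; the furniture and walls round the work are solid. World frame = base frame: x ahead of the robot, y to its left, z up, the work surface at z = 0. Lengths are in m, angles in rad, forces in N, time in s.
With the tool pointing down it reaches from about 0.375 to 0.9 m from the base axis. Payload 3.1 kg.
Tool frame: the origin (TCP) lies between the finger pads; the fingertips stand 19 mm ahead of it and the grasp point (between the pads) is the TCP; z points along the fingers, y is the direction in which the jaws open and shut (so a half turn about z gives the same grasp; the last joint's range is limited). The gripper opens to 87 mm and grips with 3 to 60 N. Pads are 19 mm wide; open, the fingers measure 117 mm over their backs; the gripper's body (75 mm by 190 mm) begins 51 mm behind the grasp point.
Start: joints at [-1.308, 0.527, 1.433, -0, 1.181, -0.178], TCP at [0.267, -0.565, 0.242] pointing down, gripper open.
Joint ranges: [-3.08, 3.08], [-0.75, 2.2], [0.22, 2.44], [-1.43, 4.57], [0, 2.65], [-2.85, 2.85]. Speed limits (rad/s): [2.79, 2.79, 3.14, 3.14, 3.14, 3.14].

### API

Orientations are given as [roll, pitch, yaw] about the fixed x, y, z axes, in that order (R = Rz(yaw) Ry(pitch) Rx(roll)).
In Python, from station import * gives the robot as it stands.
- The arm moves only by the tool step_arm, never from a script. Its argument "series" is a list of rows, each a list of 3 entries, a list of its own where there are three numbers: the opening, from 0 (shut) to 1 (fully open), then the shift along the tool's x, y, z in cm, then the turn, a rotation vector about the tool's x, y, z in rad. A call has 1 to 5 rows; each row is the pose to reach, as a shift and turn from the pose measured when the call began, along the tool's axes at that moment; what a row does not reach only later rows make up. A row lasts 1/10 s, in which the tool goes at most 50 mm and 8.59 degrees, less where a joint would pass 70% of its speed; a pose out of reach is approached as far as the arm can. A call with a gripper value outside its range is refused whole. The fingers move at their own pace and stop on an object; "squeeze" is the grip in N (left out, the last holds). Time passes only in rows, so rows that repeat a pose let the fingers close. It gives the time, the measured TCP pose, the force and the opening at its end, in the units of the state.
- sense(): the state, without advancing time (a new reading comes with each control period).
- read_camera(name): name is "scene" or "top"; returns a dict with "image" (384x512x3 uint8, blue, green, red), "intrinsics" (3x3 intrinsics, pixels), "k1" (the pictures are not rectified: a ray, as slopes to the right and down, at radius r is drawn at 1 + k1 r^2 times it, then the intrinsics apply), "extrinsics" (4x4, takes a point from camera to world coordinates). Camera axes: x right, y up, looking along -z (the intrinsics and any distortion apply to the point x, -y, -z); pixel columns grow to the right and rows downward; lengths in m; the calibration is good to about 2 mm. A picture is of the moment at which its call begins. There is no depth.
- hand_in(): hands the job in, once; it reports no verdict.
Trained networks look in the newest picture that a camera, given by its name, has taken for a name from the list of things; names that differ only in an ending like _2 or _b are one class to them, and where a whole thing is asked for, a point or a joint stands for the part that bears it (a point fixed in the world has none). Each returns a list of dicts, best first, with "conf" (0 to 1); they miss things now and then, are a little off and sometimes report something else, mostly with a low value. They report only what shows in the picture. A call takes as long as a camera call. They do not tell look-alikes from the thing itself.
- trace(target, camera): "pixels" (384x512 bool, what is visible of it) and "bbox" ([left, top, width, height] in pixels, round what is visible of it).
The state is a dict: "time": time; "joint_pos": joint angles; "joint_vel": joint speeds; "effort": joint torques, N m; "tool_pos": TCP position; "orientation": TCP orientation; "wrist_force": force on the tool from outside, world axes, zero at the start; "moment": the same for the moment, N m; "finger_gap": finger opening in m.
Only numpy, scipy, OpenCV 4.12 (cv2) and the standard library are available. Lean on these libraries where they do the work, as an engineer would, in place of code of your own. Each camera call takes 0.05 s, during which the arm holds its last target. There are 200 camera calls.

## Working session

There is one attempt and no reset: what is moved stays moved. The work goes in short steps, Python scripts to look and compute and a tool call to move; the robot and the scene stay as the last step left them, time stands still between calls to the robot, and variables do not carry over. Pictures are saved under pics/ and viewed, about 8 in all and at most 12, crops included, and the job is handed in when it is done.

Besides the shell and the picture viewer there is one more tool, called after "Emit:" as name([rows], argument=value, ...), one row to a line, values as JSON. step_arm: Moves the arm, as the interface text tells. Its arguments: {"type":"object","properties":{"series":{"type":"array"},"squeeze":{"type":"number"}},"required":["series"]}

```bash
ls; mkdir -p pics; python3 - <<'E'
from station import *
import cv2,numpy as np
for c in("scene","top"):
    r=read_camera(c); cv2.imwrite(f"pics/{c}0.png",r["image"])
    print(c,r["intrinsics"],r["k1"],r["extrinsics"])
    for t in("vial","seat","press","knob_grip","dropper","needle","titration_stand","cylinder_small","wash_bottle","plunger"):
        print(t,[(round(d["conf"],2),d["bbox"]) for d in trace(t,c)])
print(sense())
a=cv2.hconcat([cv2.imread("pics/scene0.png"),cv2.imread("pics/top0.png")])
E
```

```text
pics
scene [[452.91506938   0.         254.41666664]
 [  0.         452.91506938 192.14834386]
 [  0.           0.           1.        ]] -0.052878580995655636 [[-0.65101307  0.40076284 -0.64464806 -0.29954126]
 [-0.75906412 -0.34157886  0.55420713  0.82676333]
 [ 0.00190748  0.8501253   0.526577    0.75647933]
 [ 0.          0.          0.          1.        ]]
vial [(0.68, [265.7, 211.0, 9.2, 19.9]), (0.64, [235.6, 198.2, 3.2, 15.9])]
seat [(0.49, [257.1, 177.0, 21.8, 20.0]), (0.25, [295.9, 140.5, 26.7, 44.7])]
press [(0.73, [259.5, 144.7, 62.3, 56.6])]
knob_grip [(0.6, [179.3, 242.8, 36.6, 5.4]), (0.5, [307.4, 147.8, 12.4, 11.8])]
dropper [(0.65, [185.8, 175.0, 12.0, 31.0])]
needle []
titration_stand []
cylinder_small [(0.73, [174.2, 181.0, 17.4, 39.0])]
wash_bottle [(0.9, [132.0, 194.7, 31.0, 64.3])]
plunger []
top [[489.43980915   0.         252.08086114]
 [  0.         489.43980915 201.65547084]
 [  0.           0.           1.        ]] -0.11157906032513579 [[ 0.02012266  0.99819477 -0.05658867  0.42295908]
 [-0.99977438  0.01970485 -0.00793172  0.12333211]
 [-0.00680233  0.05
[... 471 characters left out ...]
er []
{'time': 1.1, 'joint_pos': array([-1.30853728e+00,  5.27500710e-01,  1.43271154e+00, -1.38532805e-05,
        1.18140030e+00, -1.78477312e-01]), 'joint_vel': array([-2.03586174e-04, -1.45796938e-04,  4.51620631e-04,  2.59183680e-05,
        8.42466833e-04, -2.70442148e-03]), 'effort': array([ 9.96100134e-04, -4.40023148e+01, -1.76987386e+01,  6.34509092e-02,
        5.05728938e-02, -2.93685025e-05]), 'tool_pos': array([ 0.26665682, -0.56522767,  0.24154428]), 'orientation': array([-3.14157079e+00,  9.07928734e-06,  4.40741614e-01]), 'wrist_force': array([-0.8510583 , -0.08776909,  0.02667759]), 'moment': array([ 0.01086594, -0.00630793, -0.0135616 ]), 'finger_gap': 0.08725073952766116}
```

```bash
cat > h.py <<'E'
from station import *
import numpy as np, cv2
from scipy.spatial.transform import Rotation as Ro
def cal(r):
    return r["intrinsics"],r["k1"],r["extrinsics"]
def pix2world(r,u,v,z):
    K,k,E=cal(r); xy=cv2.undistortPoints(np.array([[[u,v]]],float),K,np.array([k,0,0,0,0.]))[0,0]
    d=E[:3,:3]@np.array([xy[0],-xy[1],-1]); o=E[:3,3]; return o+d*(z-o[2])/d[2]
def world2pix(r,p):
    K,k,E=cal(r); q=(np.atleast_2d(p)-E[:3,3])@E[:3,:3]; q=q*[1,-1,-1]
    return cv2.projectPoints(q.reshape(-1,1,3),np.zeros(3),np.zeros(3),K,np.array([k,0,0,0,0.]))[0].reshape(-1,2)
def crop(im,x,y,w,h,s,n):
    cv2.imwrite(n,cv2.resize(im[y:y+h,x:x+w],None,fx=s,fy=s,interpolation=cv2.INTER_CUBIC))
def totool(p,yaw=None):
    "shift (cm, tool axes) to world TCP p, from now"
    s=sense(); R=Ro.from_euler("xyz",s["orientation"]).as_matrix()
    return np.round(R.T@(np.array(p)-s["tool_pos"])*100,2)
E
python3 - <<'E'
from h import *
a=cv2.imread("pics/scene0.png");b=cv2.imread("pics/top0.png")
crop(a,120,100,220,170,3.6,"pics/sc.png"); crop(b,140,110,230,150,3.4,"pics/tc.png")
E
```

```text
(no output)
```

View pics/sc.png

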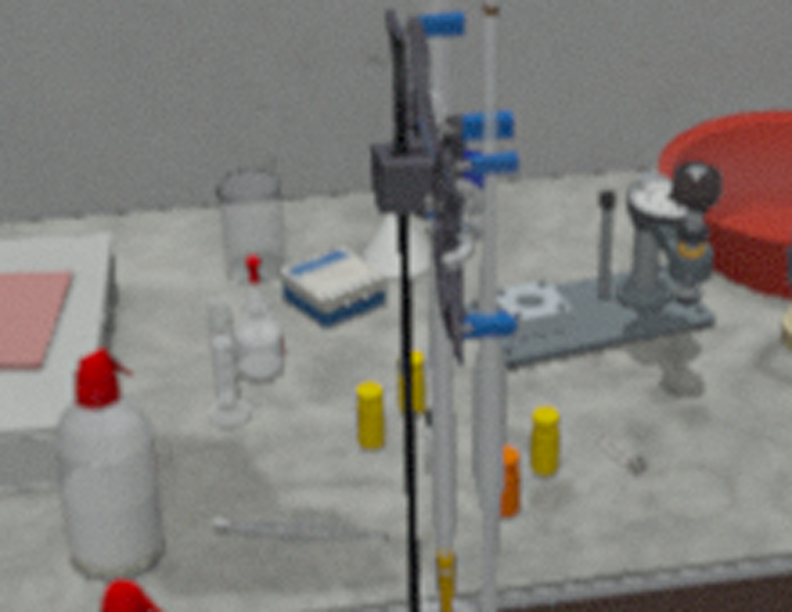

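View pics/tc.png

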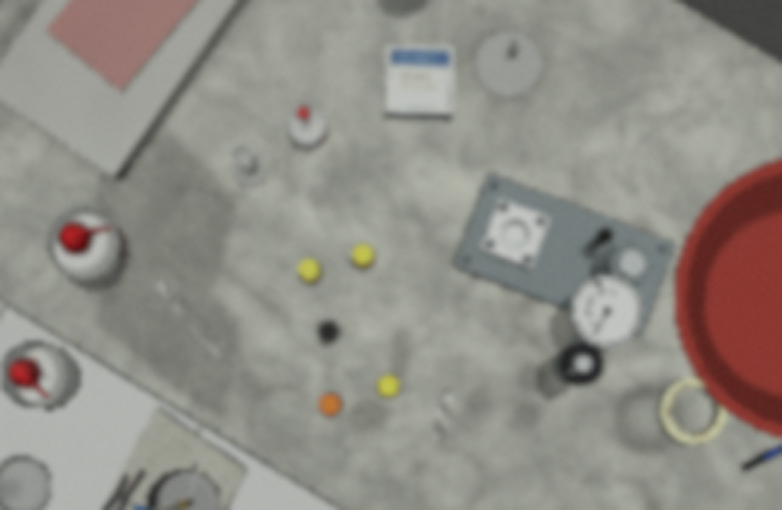

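```bash
cat >> h.py <<'E'
def tri(r1,p1,r2,p2):
    A=[];b=[]
    for r,p in((r1,p1),(r2,p2)):
        o=r["extrinsics"][:3,3]; d=pix2world(r,*p,0.)-o; d/=np.linalg.norm(d); P=np.eye(3)-np.outer(d,d); A.append(P); b.append(P@o)
    x=np.linalg.lstsq(np.vstack(A),np.hstack(b),rcond=None); return x[0]
E
python3 - <<'E'
from h import *
t=read_camera("top"); s=read_camera("scene"); im=t["image"]
def blob(u,v,n,thr):
    g=im[v-n:v+n+1,u-n:u+n+1].max(2).astype(int); w=np.clip(thr-g,0,None); y,x=np.mgrid[v-n:v+n+1,u-n:u+n+1]
    print(g.min(),w.sum()); return (x*w).sum()/w.sum(),(y*w).sum()/w.sum()
c=blob(236,207,5,90); print("vial",c,pix2world(t,*c,.052))
for n in("seat","press"):
    for d in trace(n,"top"):
        m=d["pixels"]; print(n,d["conf"],np.argwhere(m).mean(0)[::-1])
print("seat",pix2world(t,291.8,178.5,.034))
print("post",pix2world(t,325.9,187.4,.125),"stop",pix2world(t,317,179.5,.12))
k=(310.3,216.8); print("knob",tri(t,k,s,(313.2,151.6)),pix2world(t,*k,.17))
print("base corners",[pix2world(t,140+x/3.4,110+y/3.4,.014) for x,y in((490,175),(455,262),(674,244))])
print("tape,clip,yellow",[pix2world(t,140+x/3.4,110+y/3.4,.02)[:2] for x,y in((692,412),(445,412),(388,385),(330,404),(309,270),(362,255))])
print("burette",tri(t,(140+8,110+140),s,(250,130)))
E
```

```text
44 645
vial (np.float64(236.11007751937984), np.float64(207.15968992248062)) [0.49639935 0.18959833 0.052     ]
seat 0.75 [291.28643216 177.51256281]
press 0.76 [305.8875  188.05625]
seat [0.59861355 0.00286672 0.034     ]
post [ 0.56246601 -0.10087035  0.125     ] stop [ 0.58793617 -0.07246014  0.12      ]
knob [ 0.46417271 -0.04667752  0.18046014] [ 0.46562906 -0.04676223  0.17      ]
base corners [array([0.65931162, 0.02881676, 0.014     ]), array([0.56989682, 0.06286725, 0.014     ]), array([ 0.59274676, -0.15931051,  0.014     ])]
tape,clip,yellow [array([ 0.42278476, -0.17830688]), array([0.41815249, 0.07043843]), array([0.44410336, 0.12818099]), array([0.42385721, 0.18604064]), array([0.55839674, 0.21017072]), array([0.57461573, 0.15701762])]
burette [0.3288186  0.36453765 0.41840882]
```

```bash
python3 - <<'E'
from h import *
print(totool([.42,-.2,.26]),totool([.496,.19,.20]))
b=cv2.imread("pics/top0.png"); crop(b,270,155,75,75,8,"pics/press.png")
E
```

```text
[ 29.45 -26.49  -1.85] [ 52.96 -58.52   4.15]
```

View pics/press.png

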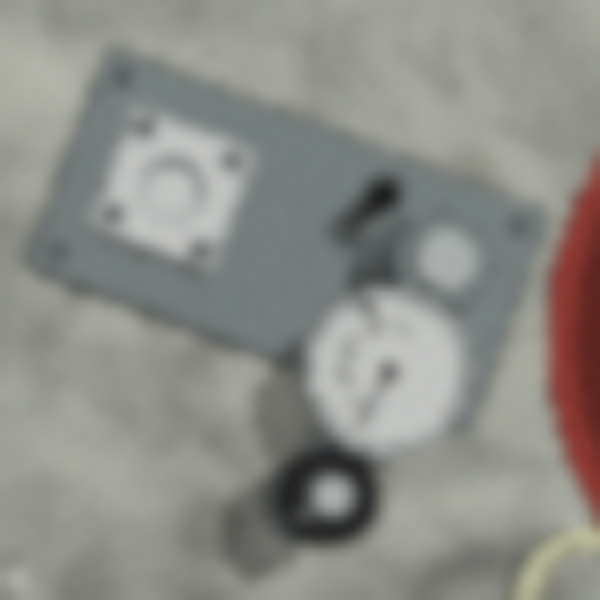

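Emit:
step_arm([
  [0.45,[29,-26.5,-2],[0,0,0]],
  [0.45,[29,-26.5,-2],[0,0,0]],
  [0.45,[29,-26.5,-2],[0,0,0]],
  [0.45,[29,-26.5,-2],[0,0,0]],
  [0.45,[29,-26.5,-2],[0,0,0]],
])

```text
time: 1.8
tool_pos: [0.362, -0.3326, 0.2545]
orientation: [3.141, -0.0, 0.44]
wrist_force: [0.9, -0.2, 0.3]
finger_gap: 0.055
```

```bash
python3 - <<'E'
from h import *
t=read_camera("top")
print(pix2world(t,291.2,178.0,.034),totool([.496,.19,.18]))
E
```

```text
[0.60028291 0.00493659 0.034     ] [ 34.06 -40.65   7.89]
```

Emit:
step_arm([
  [0.45,[34,-40.7,-1],[0,0,0]],
  [0.45,[34,-40.7,-1],[0,0,0]],
  [0.45,[34,-40.7,-1],[0,0,0]],
  [0.45,[34,-40.7,-1],[0,0,0]],
  [0.45,[34,-40.7,-1],[0,0,0]],
])

```text
time: 2.35
tool_pos: [0.4237, -0.0906, 0.2614]
orientation: [-3.135, -0.005, 0.443]
wrist_force: [1.5, -0.1, 0.3]
finger_gap: 0.0395
```

```bash
python3 - <<'E'
from h import *
print(totool([.496,.19,.18]))
E
```

```text
[ 18.53 -22.19   8.37]
```

Emit:
step_arm([
  [0.45,[18.5,-22.2,0],[0,0,0]],
  [0.45,[18.5,-22.2,0],[0,0,0]],
  [0.45,[18.5,-22.2,4],[0,0,0]],
  [0.45,[18.5,-22.2,8],[0,0,0]],
  [0.45,[18.5,-22.2,8],[0,0,0]],
])

```text
time: 2.85
tool_pos: [0.4837, 0.1415, 0.2088]
orientation: [-3.136, -0.007, 0.444]
wrist_force: [0.3, -0.6, -1.1]
finger_gap: 0.0387
```

Emit:
step_arm([
  [0.45,[0,0,0],[0,0,0]],
  [0.45,[0,0,0],[0,0,0]],
])

```text
time: 3.05
tool_pos: [0.4835, 0.1422, 0.2083]
orientation: [-3.136, -0.006, 0.447]
wrist_force: [0.4, -0.9, -0.7]
finger_gap: 0.039
```

```bash
python3 - <<'E'
from h import *
print(totool([.496,.19,.042]),totool([.496,.19,.18]),sense()["orientation"])
t=read_camera("top");s=read_camera("scene")
crop(t["image"],205,165,90,75,7,"pics/t1.png")
E
```

```text
[ 3.1  -3.67 16.67] [ 3.17 -3.75  2.87] [-3.13592259 -0.00557156  0.44707594]
```

View pics/t1.png

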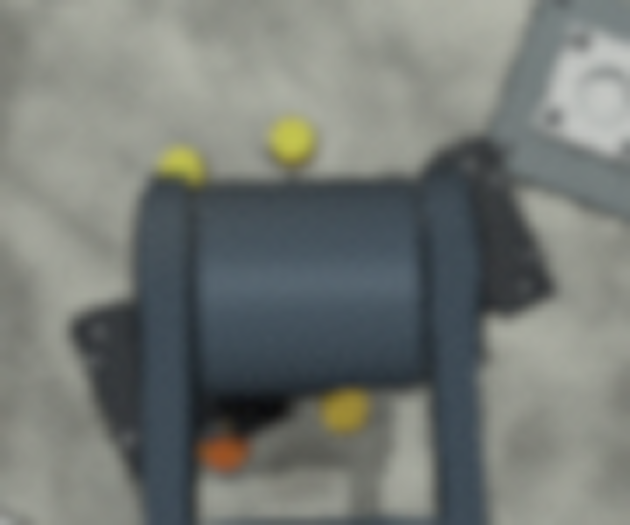

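```bash
cat >> h.py <<'E'
def go(p,yaw):
    s=sense(); R=Ro.from_euler("xyz",s["orientation"]); T=Ro.from_euler("xyz",[np.pi,0,yaw])
    print("shift",totool(p),"rv",np.round((R.inv()*T).as_rotvec(),3))
E
python3 -c "
from h import *
go([.496,.19,.08],.44)"
```

```text
shift [ 3.12 -3.88 12.97] rv [-0.005 -0.007  0.004]
```

Emit:
step_arm([
  [0.5,[3.1,-3.9,4],[-0.005,-0.007,0]],
  [0.5,[3.1,-3.9,8],[-0.005,-0.007,0]],
  [0.5,[3.1,-3.9,12],[-0.005,-0.007,0]],
  [0.5,[3.1,-3.9,12],[-0.005,-0.007,0]],
  [0.5,[3.1,-3.9,12],[-0.005,-0.007,0]],
])

```text
time: 3.65
tool_pos: [0.4962, 0.1886, 0.0904]
orientation: [3.142, 0.0, 0.441]
wrist_force: [0.3, 0.2, 0.5]
finger_gap: 0.0438
```

```bash
python3 -c "
from h import *
go([.496,.19,.042],.44)
import cv2
s=read_camera('scene');crop(s['image'],190,150,110,100,6,'pics/s1.png')"
```

```text
shift [ 0.05 -0.13  4.84] rv [0.    0.    0.001]
```

View pics/s1.png

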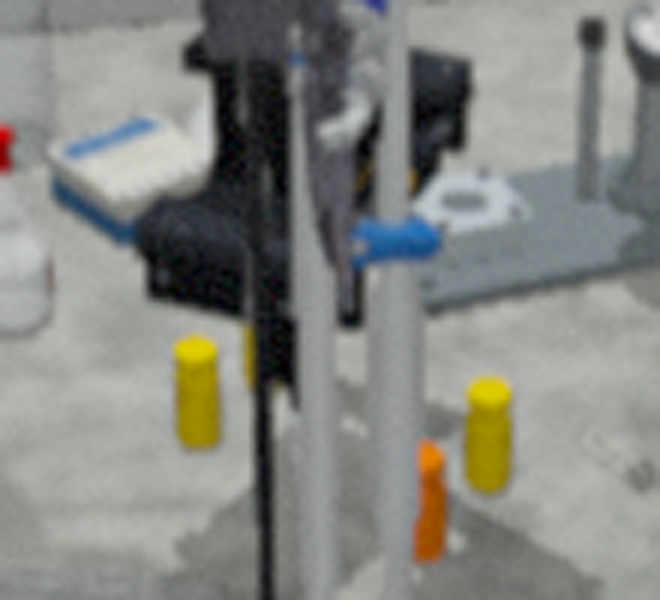

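Emit:
step_arm([
  [0.5,[0,-0.1,2.5],[0,0,0]],
  [0.5,[0,-0.1,4.8],[0,0,0]],
  [0.5,[0,-0.1,4.8],[0,0,0]],
  [0.5,[0,-0.1,4.8],[0,0,0]],
])

```text
time: 4.1
tool_pos: [0.4984, 0.1896, 0.0457]
orientation: [3.14, -0.006, 0.441]
wrist_force: [-0.2, 0.1, 0.3]
finger_gap: 0.0436
```

Emit:
step_arm([
  [0.1,[0,0,0],[0,0,0]],
  [0.1,[0,0,0],[0,0,0]],
  [0.1,[0,0,0],[0,0,0]],
  [0.1,[0,0,0],[0,0,0]],
  [0.1,[0,0,0],[0,0,0]],
], squeeze=4)

```text
time: 4.6
tool_pos: [0.499, 0.1896, 0.0463]
orientation: [3.139, -0.008, 0.441]
wrist_force: [0.4, 0.2, 5.3]
finger_gap: 0.0227
```

Emit:
step_arm([
  [0.45,[0,0,0],[0,0,0]],
  [0.45,[0,0,0],[0,0,0]],
  [0.45,[0,0,0],[0,0,-0.15]],
  [0.45,[-0.2,0,0.2],[0,0.008,-0.3]],
  [0.45,[-0.2,0,0.2],[0,0.008,-0.45]],
])

```text
time: 5.1
tool_pos: [0.4961, 0.1887, 0.0437]
orientation: [3.136, -0.012, 0.897]
wrist_force: [-0.6, 0.2, -0.2]
finger_gap: 0.0385
```

```bash
python3 -c "
from h import *
go([.497,.1895,.043],2.01)"
```

```text
shift [0.12 0.01 0.08] rv [ 0.012 -0.007 -1.113]
```

Emit:
step_arm([
  [0.45,[0.1,0,0],[0.01,-0.007,-0.15]],
  [0.45,[0.1,0,0],[0.01,-0.007,-0.3]],
  [0.45,[0.1,0,0],[0.01,-0.007,-0.45]],
  [0.45,[0.1,0,0],[0.01,-0.007,-0.6]],
  [0.45,[0.1,0,0],[0.01,-0.007,-0.75]],
])

```text
time: 5.6
tool_pos: [0.4964, 0.1895, 0.0433]
orientation: [-3.142, -0.002, 1.646]
wrist_force: [-0.1, 0.4, 1.2]
finger_gap: 0.0388
```

```bash
python3 -c "
from h import *
go([.497,.1895,.043],2.01)"
```

```text
shift [-0.    0.06  0.03] rv [ 0.    -0.002 -0.364]
```

Emit:
step_arm([
  [0.45,[0,0.15,0],[0,0,-0.15]],
  [0.45,[0,0.15,0],[0,0,-0.3]],
  [0.45,[0,0.15,0],[0,0,-0.36]],
  [0.45,[0,0.15,0],[0,0,-0.36]],
])

```text
time: 6.0
tool_pos: [0.4975, 0.1896, 0.043]
orientation: [-3.141, -0.002, 2.006]
wrist_force: [0.0, 0.3, 0.1]
finger_gap: 0.0392
```

Emit:
step_arm([
  [0.1,[0,0,0],[0,0,0]],
  [0.1,[0,0,0],[0,0,0]],
  [0.1,[0,0,0],[0,0,0]],
  [0.1,[0,0,0],[0,0,0]],
  [0.1,[0,0,0],[0,0,0]],
], squeeze=10)

```text
time: 6.5
tool_pos: [0.4975, 0.1896, 0.043]
orientation: [-3.141, -0.002, 2.006]
wrist_force: [0.1, -0.0, -0.8]
finger_gap: 0.0224
```

Emit:
step_arm([
  [0.1,[0,0,-3],[0,0,0.1]],
  [0.1,[0,0,-7],[0,0,0.25]],
  [0.1,[0,0,-10],[0,0,0.4]],
  [0.1,[0,0,-10],[0,0,0.55]],
  [0.1,[0,0,-10],[0,0,0.7]],
])

```text
time: 7.0
tool_pos: [0.4983, 0.1896, 0.1445]
orientation: [3.14, -0.003, 1.3]
wrist_force: [-1.3, 0.8, 1.0]
finger_gap: 0.0229
```

```bash
python3 -c "
from h import *
go([.59,.02,.14],1.21)
go([.6003,.0049,.12],1.21)"
```

```text
shift [-13.88  13.38   0.42] rv [ 0.001 -0.003  0.09 ]
shift [-15.07  14.77   2.42] rv [ 0.001 -0.003  0.09 ]
```

Emit:
step_arm([
  [0.1,[-15,14.8,0],[0,0,0.09]],
  [0.1,[-15,14.8,0],[0,0,0.09]],
  [0.1,[-15,14.8,0],[0,0,0.09]],
  [0.1,[-15,14.8,2],[0,0,0.09]],
  [0.1,[-15,14.8,2],[0,0,0.09]],
])

```text
time: 7.5
tool_pos: [0.6033, 0.0008, 0.1235]
orientation: [3.138, -0.002, 1.205]
wrist_force: [0.4, 0.4, -0.8]
finger_gap: 0.0227
```

Emit:
step_arm([
  [0.1,[0,0,0],[0,0,0]],
  [0.1,[0,0,0],[0,0,0]],
])

```text
time: 7.7
tool_pos: [0.6025, 0.0011, 0.1232]
orientation: [3.139, -0.002, 1.204]
wrist_force: [-0.5, 0.4, -0.1]
finger_gap: 0.0225
```

```bash
python3 -c "
from h import *
go([.6003,.0049,.10],1.21)
print(sense()['tool_pos'])
s=read_camera('scene');crop(s['image'],225,120,90,90,7,'pics/s2.png')"
```

```text
shift [ 0.27 -0.35  2.32] rv [ 0.002 -0.002 -0.006]
[0.60249499 0.00110548 0.12315764]
```

View pics/s2.png

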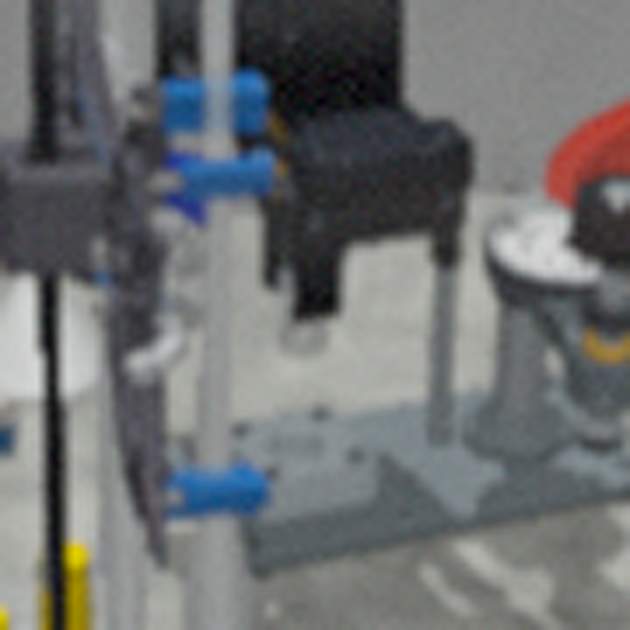

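```bash
python3 -c "
from h import *
s=read_camera('scene')
u=lambda x,y:(225+(x+.5)/7-.5,120+(y+.5)/7-.5)
print('hole scene',pix2world(s,*u(298,440),.034))
print('screws',[pix2world(s,*u(x,y),.034)[:2] for x,y in((320,413),(356,457),(240,428))])
p=sense()['tool_pos']
print('vial bottom pred',[(q-[225,120]+.5)*7-.5 for q in world2pix(s,[p-[0,0,.043],p-[0,0,.03]])])
t=read_camera('top');print([ (d['conf'],np.argwhere(d['pixels']).mean(0)[::-1]) for d in trace('seat','scene')])
print([ (d['conf'],d['bbox']) for d in trace('vial','scene')])
"
```

```text
hole scene [ 0.60300061 -0.00173992  0.034     ]
screws [array([ 0.61447585, -0.02553006]), array([ 0.57522954, -0.01142099]), array([0.6278936 , 0.01105538])]
vial bottom pred [array([294.0232375 , 352.38153556]), array([294.49590031, 326.36738007])]
[(0.57, array([268.85093168, 185.80124224]))]
[(0.69, [269.6, 210.9, 5.5, 22.2]), (0.61, [218.3, 208.3, 10.1, 16.0]), (0.58, [263.0, 223.0, 0.4, 20.7]), (0.52, [235.2, 199.3, 5.0, 15.1]), (0.39, [267.2, 168.9, 4.5, 4.9])]
```

Emit:
step_arm([
  [0.1,[0.27,-0.35,1],[0.002,-0.002,0]],
  [0.1,[0.27,-0.35,2],[0.002,-0.002,0]],
  [0.1,[0.27,-0.35,3.5],[0.002,-0.002,0]],
  [0.1,[0.27,-0.35,4],[0.002,-0.002,0]],
  [0.1,[0.27,-0.35,4],[0.002,-0.002,0]],
])

```text
time: 8.45
tool_pos: [0.5995, 0.0063, 0.0822]
orientation: [-3.14, 0.0, 1.207]
wrist_force: [0.5, -0.6, 0.1]
finger_gap: 0.0225
```

```bash
python3 -c "
from h import *
go([.6003,.0049,.078],1.21);print(sense()['wrist_force'])
"
```

```text
shift [-0.1   0.13  0.41] rv [-0.002  0.    -0.003]
[ 0.52144537 -0.56993521  0.10513203]
```

Emit:
step_arm([
  [0.1,[-0.1,0.13,0.2],[0,0,0]],
  [0.1,[-0.1,0.13,0.4],[0,0,0]],
  [0.1,[-0.1,0.13,0.6],[0,0,0]],
  [0.1,[-0.1,0.13,0.7],[0,0,0]],
  [0.1,[-0.1,0.13,0.7],[0,0,0]],
])

```text
time: 8.95
tool_pos: [0.6005, 0.0049, 0.0752]
orientation: [-3.14, 0.0, 1.207]
wrist_force: [0.1, -0.9, -0.4]
finger_gap: 0.0224
```

Emit:
step_arm([
  [0.1,[0,0,0.1],[0,0,0]],
  [0.1,[0,0,0.2],[0,0,0]],
  [0.1,[0,0,0.3],[0,0,0]],
  [0.1,[0,0,0.3],[0,0,0]],
])

```text
time: 9.35
tool_pos: [0.6005, 0.0049, 0.0721]
orientation: [-3.14, 0.0, 1.207]
wrist_force: [0.5, 0.9, -0.6]
finger_gap: 0.0226
```

Entering without contact. Continue down toward TCP z ≈ 0.063.

Emit:
step_arm([
  [0.1,[0,0,0.15],[0,0,0]],
  [0.1,[0,0,0.3],[0,0,0]],
  [0.1,[0,0,0.45],[0,0,0]],
  [0.1,[0,0,0.6],[0,0,0]],
  [0.1,[0,0,0.6],[0,0,0]],
])

```text
time: 9.85
tool_pos: [0.6005, 0.0049, 0.0659]
orientation: [-3.14, 0.0, 1.207]
wrist_force: [0.8, 0.2, -0.9]
finger_gap: 0.0229
```

Emit:
step_arm([
  [0.1,[0,0,0.1],[0,0,0]],
  [0.1,[0,0,0.2],[0,0,0]],
  [0.1,[0,0,0.3],[0,0,0]],
  [0.1,[0,0,0.3],[0,0,0]],
])

```text
time: 10.25
tool_pos: [0.6005, 0.0049, 0.0627]
orientation: [-3.14, 0.0, 1.207]
wrist_force: [0.1, -0.2, -1.1]
finger_gap: 0.0227
```

Emit:
step_arm([
  [0.1,[0,0,0.05],[0,0,0]],
  [0.1,[0,0,0.1],[0,0,0]],
  [0.1,[0,0,0.15],[0,0,0]],
  [0.1,[0,0,0.15],[0,0,0]],
])

```text
time: 10.65
tool_pos: [0.6006, 0.0049, 0.0618]
orientation: [-3.141, 0.0, 1.207]
wrist_force: [0.2, 0.2, 4.3]
finger_gap: 0.0222
```

Emit:
step_arm([
  [0.35,[0,0,0],[0,0,0]],
  [0.4,[0,0,0],[0,0,0]],
  [0.4,[0,0,0],[0,0,0]],
  [0.4,[0,0,0],[0,0,0]],
  [0.4,[0,0,0],[0,0,0]],
])

```text
time: 11.15
tool_pos: [0.6005, 0.0049, 0.0616]
orientation: [-3.14, 0.0, 1.207]
wrist_force: [-0.4, 0.2, 0.6]
finger_gap: 0.035
```

Emit:
step_arm([
  [0.4,[0,0,-4],[0,0,0]],
  [0.4,[0,0,-8],[0,0,0]],
  [0.4,[0,0,-12],[0,0,0]],
  [0.4,[0,0,-15],[0,0,0]],
  [0.4,[0,0,-16],[0,0,0]],
])

```text
time: 11.65
tool_pos: [0.6026, 0.0046, 0.2254]
orientation: [3.136, -0.001, 1.207]
wrist_force: [0.8, -0.2, 0.2]
finger_gap: 0.0349
```

Emit:
step_arm([
  [0.0,[8,0,-4],[0,0,0]],
  [0.0,[8,0,-4],[0,0,0]],
  [0.0,[8,0,-4],[0,0,0]],
])

```text
time: 11.95
tool_pos: [0.6334, 0.0832, 0.2676]
orientation: [3.13, -0.005, 1.211]
wrist_force: [-0.5, -0.4, 0.5]
finger_gap: 0.0181
```

```bash
python3 -c "
from h import *
s=read_camera('scene');t=read_camera('top')
a=cv2.resize(s['image'][120:210,225:325],None,fx=4,fy=4,interpolation=2);b=cv2.resize(t['image'][150:240,260:360],None,fx=4,fy=4,interpolation=2)
cv2.imwrite('pics/b.png',cv2.hconcat([a,b]))"
```

```text
(no output)
```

View pics/b.png

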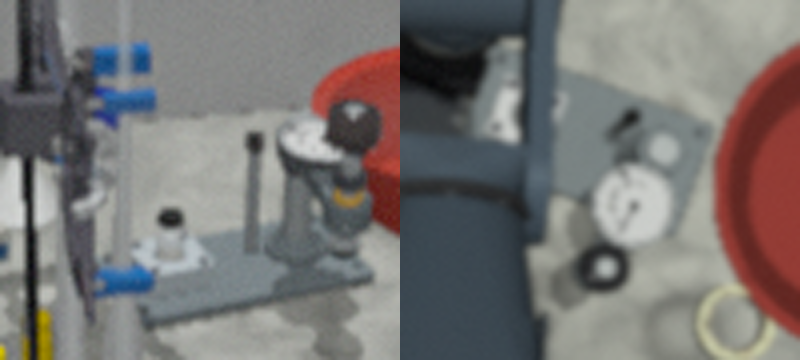

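```bash
python3 -c "
from h import *
s=read_camera('scene');t=read_camera('top')
k=(310.2,216.4)
for b in(0,1.4): print(tri(t,k,s,(313.1-b,151.6)))
P=np.array([.564,-.0989])
for z in(.165,.175,.185):
    p=pix2world(t,*k,z)[:2]-P; print(z,p+P,np.hypot(*p),np.arctan2(p[1],p[0]))
def mid(c,sg):
    im={'top':t,'scene':s}[c]['image']
# dial by trace
for n in('needle','plunger','knob_grip','markhand','swing'):
    for c in('top','scene'):
        print(n,c,[(round(d['conf'],2),d['bbox']) for d in trace(n,c)])
go([.466,-.046,.27],2.63)
print(sense()['joint_pos'])"
```

```text
[ 0.46510417 -0.04667732  0.18010782]
[ 0.46655141 -0.04534904  0.1799686 ]
0.165 [ 0.46701274 -0.04698991] 0.11000538633664138 2.6501630533958975
0.175 [ 0.46672439 -0.04587508] 0.11078892449898567 2.642519313927775
0.185 [ 0.46643604 -0.04476025] 0.11157884456867753 2.6349833667041844
needle top []
needle scene [(0.57, [134.3, 197.4, 27.5, 60.5]), (0.51, [184.5, 172.7, 13.4, 34.2])]
plunger top []
plunger scene [(0.38, [308.5, 176.2, 5.3, 11.0])]
knob_grip top [(0.59, [303.4, 211.0, 15.0, 10.9])]
knob_grip scene [(0.72, [305.5, 144.5, 15.3, 15.4]), (0.5, [258.6, 179.9, 23.7, 13.8])]
markhand top [(0.46, [276.8, 160.3, 60.2, 62.1]), (0.41, [280.3, 170.9, 13.0, 14.3])]
markhand scene [(0.2, [182.8, 172.9, 14.6, 35.1])]
swing top [(0.72, [303.8, 181.3, 27.0, 41.8])]
swing scene [(0.63, [198.9, 170.7, 27.1, 21.7])]
shift [-17.56 -10.95  -0.54] rv [ 0.006  0.003 -1.423]
[-5.03780879e-02  5.15850664e-01  1.38171474e+00 -6.34202043e-04
  1.23826145e+00  3.13721615e-01]
```

Emit:
step_arm([
  [0.75,[-4,-2.5,0],[0,0,-0.15]],
  [0.75,[-8,-5,0],[0,0,-0.3]],
  [0.75,[-12,-7.5,0],[0,0,-0.45]],
  [0.75,[-16,-10,0],[0,0,-0.6]],
  [0.75,[-17.6,-11,0],[0.006,0.003,-0.75]],
])

```text
time: 13.15
tool_pos: [0.4619, -0.0471, 0.2646]
orientation: [-3.14, -0.003, 1.957]
wrist_force: [0.4, 0.1, -1.0]
finger_gap: 0.0325
```

```bash
python3 -c "
from h import *
go([.4667,-.046,.25],2.64)"
```

```text
shift [-0.08  0.49  1.46] rv [-0.001 -0.003 -0.683]
```

Emit:
step_arm([
  [0.75,[0,0.5,0],[0,0,-0.15]],
  [0.75,[0,0.5,0],[0,0,-0.3]],
  [0.75,[0,0.5,0.5],[0,0,-0.45]],
  [0.75,[0,0.5,1],[0,0,-0.6]],
  [0.75,[0,0.5,1.5],[0,0,-0.68]],
])

```text
time: 13.65
tool_pos: [0.4666, -0.0453, 0.2497]
orientation: [3.141, -0.002, 2.641]
wrist_force: [0.4, 0.4, -0.3]
finger_gap: 0.064
```

```bash
python3 -c "
from h import *
go([.4667,-.046,.178],2.64)"
```

```text
shift [-0.06 -0.06  7.17] rv [ 0.001 -0.002  0.001]
```

Emit:
step_arm([
  [0.75,[0,0,2],[0,0,0]],
  [0.75,[0,0,4],[0,0,0]],
  [0.75,[0,0,6],[0,0,0]],
  [0.75,[0,0,7.2],[0,0,0]],
  [0.75,[0,0,7.2],[0,0,0]],
])

```text
time: 14.15
tool_pos: [0.4655, -0.0449, 0.1765]
orientation: [3.142, -0.006, 2.641]
wrist_force: [-1.1, 0.5, -0.1]
finger_gap: 0.0651
```

```bash
python3 -c "
from h import *
P=np.array([.564,-.0989]);s=sense()['wrist_force'];print(s)
for f in(2.5,2.36,2.22,2.08,1.94):
    print(f);go([*(P+.11*np.array([np.cos(f),np.sin(f)])),.178],f)"
```

```text
[-1.05848304  0.48699095 -0.08190706]
2.5
shift [-0.34  1.54 -0.15] rv [-0.    -0.006  0.141]
2.36
shift [-0.66  3.04 -0.15] rv [-0.001 -0.006  0.281]
2.22
shift [-1.19  4.48 -0.16] rv [-0.001 -0.006  0.421]
2.08
shift [-1.92  5.84 -0.16] rv [-0.002 -0.006  0.561]
1.94
shift [-2.82  7.08 -0.17] rv [-0.002 -0.005  0.701]
```

Emit:
step_arm([
  [0.75,[-0.3,1.5,0],[0,0,0.14]],
  [0.75,[-0.66,3.0,0],[0,0,0.28]],
  [0.75,[-1.2,4.5,0],[0,-0.003,0.42]],
  [0.75,[-1.9,5.8,0],[0,-0.006,0.56]],
  [0.75,[-2.8,7.1,0],[0,-0.006,0.7]],
])

```text
time: 14.65
tool_pos: [0.524, 0.0043, 0.1771]
orientation: [-3.139, 0.001, 1.936]
wrist_force: [-0.4, -1.0, -1.4]
finger_gap: 0.0653
```

```bash
python3 -c "
from h import *
P=np.array([.564,-.0989]);s=sense();print(s['wrist_force'],s['tool_pos'],s['orientation'])
for f in(1.83,1.73,1.63,1.53,1.43):
    print(f);go([*(P+.11*np.array([np.cos(f),np.sin(f)])),.177],f)"
```

```text
[-0.37945633 -1.04339741 -1.41706348] [0.52395138 0.00434483 0.17705062] [-3.13893951e+00  1.32774915e-03  1.93605815e+00]
1.83
shift [-0.14  1.22  0.  ] rv [-0.003  0.001  0.106]
1.73
shift [-0.31  2.3  -0.  ] rv [-0.003  0.002  0.206]
1.63
shift [-0.59  3.37 -0.  ] rv [-0.002  0.002  0.306]
1.53
shift [-0.97  4.4  -0.01] rv [-0.002  0.002  0.406]
1.43
shift [-1.45  5.38 -0.01] rv [-0.002  0.002  0.506]
```

Emit:
step_arm([
  [0.75,[-0.14,1.2,0],[0,0,0.1]],
  [0.75,[-0.3,2.3,0],[0,0,0.2]],
  [0.75,[-0.6,3.4,0],[0,0,0.3]],
  [0.75,[-1.0,4.4,0],[0,0,0.4]],
  [0.75,[-1.45,5.4,0],[0,0,0.5]],
])

```text
time: 15.15
tool_pos: [0.5795, 0.0105, 0.1778]
orientation: [-3.139, 0.002, 1.432]
wrist_force: [-1.3, -0.2, 0.3]
finger_gap: 0.0653
```

```bash
python3 -c "
from h import *
P=np.array([.564,-.0989]);s=sense();print(s['wrist_force'],s['tool_pos'],s['orientation'])
for f in(1.37,1.3,1.23,1.18,1.13):
    print(f);go([*(P+.11*np.array([np.cos(f),np.sin(f)])),.177],f)"
```

```text
[-1.29089335 -0.23788832  0.29447318] [0.57950634 0.0105019  0.17780159] [-3.13916476e+00  2.26943703e-03  1.43229945e+00]
1.37
shift [-0.07  0.66  0.08] rv [-0.002  0.002  0.062]
1.3
shift [-0.15  1.43  0.08] rv [-0.002  0.002  0.132]
1.23
shift [-0.27  2.18  0.08] rv [-0.002  0.003  0.202]
1.18
shift [-0.4   2.72  0.07] rv [-0.002  0.003  0.252]
1.13
shift [-0.55  3.25  0.07] rv [-0.002  0.003  0.302]
```

Emit:
step_arm([
  [0.75,[-0.07,0.7,0],[0,0,0.06]],
  [0.75,[-0.15,1.4,0],[0,0,0.13]],
  [0.75,[-0.27,2.2,0],[0,0,0.2]],
  [0.75,[-0.35,2.7,0],[0,0,0.2]],
  [0.75,[-0.35,2.9,0],[0,0,0.2]],
])

```text
time: 15.65
tool_pos: [0.6084, 0.0029, 0.1785]
orientation: [-3.141, 0.002, 1.234]
wrist_force: [-1.3, 0.5, 1.1]
finger_gap: 0.0651
```

Emit:
step_arm([
  [0.75,[0,0.15,0],[0,0,0]],
  [0.75,[0,0.3,0],[0,0,0]],
  [0.75,[0,0.45,0],[0,0,0]],
  [0.75,[0,0.55,0],[0,0,0]],
])

```text
time: 16.05
tool_pos: [0.6136, 0.0011, 0.1785]
orientation: [-3.141, 0.002, 1.234]
wrist_force: [-0.5, 1.0, 0.5]
finger_gap: 0.0653
```

Emit:
step_arm([
  [0.75,[0,0.1,0],[0,0,0]],
  [0.75,[0,0.2,0],[0,0,0]],
  [0.75,[0,0.3,0],[0,0,0]],
])

```text
time: 16.35
tool_pos: [0.6148, 0.0007, 0.1782]
orientation: [-3.136, 0.003, 1.234]
wrist_force: [-4.8, 3.0, 2.2]
finger_gap: 0.065
```

Emit:
step_arm([
  [0.75,[0,0.1,0],[0,0,0]],
  [0.75,[0,0.1,0],[0,0,0]],
  [0.75,[0,0.1,0],[0,0,0]],
  [0.75,[0,-0.5,0],[0,0,0]],
  [0.75,[0,-1.35,0],[0,0,0]],
])

```text
time: 16.85
tool_pos: [0.6036, 0.0045, 0.1785]
orientation: [-3.141, 0.002, 1.234]
wrist_force: [0.4, -0.0, 0.8]
finger_gap: 0.0653
```

Emit:
step_arm([
  [0.75,[0,0,-4],[0,0,-0.1]],
  [0.75,[0,0,-8],[0,0,-0.25]],
  [0.75,[-10,0,-12],[0,0,-0.4]],
  [0.75,[-15,-2,-12],[0,0,-0.55]],
  [0.75,[-20,-4,-12],[0,0,-0.7]],
])

```text
time: 17.35
tool_pos: [0.5403, -0.117, 0.2932]
orientation: [3.139, 0.007, 1.915]
wrist_force: [0.6, -1.2, -1.0]
finger_gap: 0.0653
```

Emit:
step_arm([
  [0.75,[-4,-6,0],[0,0,-0.15]],
  [0.75,[-8,-12,0],[0,0,-0.3]],
  [0.75,[-8,-12,0],[0,0,-0.45]],
  [0.75,[-8,-12,0],[0,0,-0.6]],
])

```text
time: 17.75
tool_pos: [0.4525, -0.2365, 0.2938]
orientation: [-3.138, 0.01, 2.462]
wrist_force: [1.1, 0.4, 0.2]
finger_gap: 0.0647
```

```bash
python3 -c "
from h import *
t=read_camera('top')
P=np.array([.6005,.0049]);u=np.array([.332,.943]);d=P-.058*u
print(world2pix(t,[[*d,.143],[*P,.18],[*(d+.034*u),.143]]))
acc=np.mean([read_camera('top')['image'].astype(float) for _ in range(8)],0)
np.save('acc0.npy',acc)
crop(acc.astype(np.uint8),290,155,45,50,12,'pics/d1.png')
print([(d['conf'],d['bbox']) for d in trace('vial','scene')][:4],[(d['conf'],d['bbox']) for d in trace('knob_grip','scene')][:2])
"
```

```text
[[310.78061562 180.70989693]
 [294.63526072 173.00295749]
 [300.7726312  176.97462572]]
[(0.64, [267.7, 212.9, 9.7, 19.5]), (0.56, [217.7, 202.2, 12.4, 21.6]), (0.5, [264.0, 171.4, 6.5, 16.3]), (0.43, [258.8, 225.5, 7.4, 21.2])] [(0.72, [305.5, 144.5, 15.3, 15.4]), (0.5, [258.6, 179.9, 23.7, 13.8])]
```

View pics/d1.png

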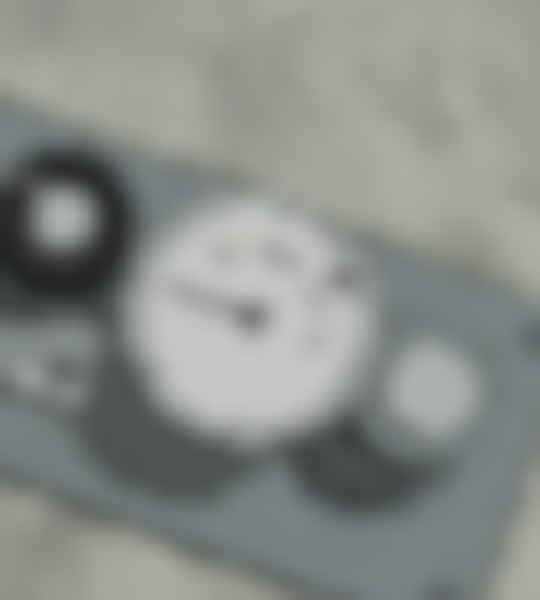

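```bash
python3 -c "
from h import *
print(sense()['time'],sense()['joint_pos'][5]);go([.6005,.0045,.29],3.9)"
```

```text
18.3 -1.5794062688052743
shift [ 3.59 27.56  0.27] rv [-0.006  0.005 -1.439]
```

Emit:
step_arm([
  [0.8,[0.7,5,0],[0,0,-0.15]],
  [0.8,[1.4,10,0],[0,0,-0.3]],
  [0.8,[2.1,15,0],[0,0,-0.45]],
  [0.8,[2.8,20,0],[0,0,-0.6]],
  [0.8,[3.6,25,0],[-0.006,0.005,-0.75]],
])

```text
time: 18.8
tool_pos: [0.5835, -0.0158, 0.2928]
orientation: [3.14, 0.002, -3.067]
wrist_force: [-0.5, -0.2, -0.3]
finger_gap: 0.0698
```

```bash
python3 -c "
from h import *
go([.6005,.0045,.24],3.9)"
```

```text
shift [-1.84  1.89  5.28] rv [ 0.001  0.002 -0.684]
```

Emit:
step_arm([
  [0.75,[-1.8,1.9,0],[0,0,-0.15]],
  [0.75,[-1.8,1.9,0],[0,0,-0.3]],
  [0.75,[-1.8,1.9,1.5],[0,0,-0.45]],
  [0.75,[-1.8,1.9,3.5],[0,0,-0.6]],
  [0.75,[-1.8,1.9,5],[0,0,-0.68]],
])

```text
time: 19.3
tool_pos: [0.5999, 0.0054, 0.2417]
orientation: [3.141, 0.002, -2.382]
wrist_force: [1.3, -0.1, 0.5]
finger_gap: 0.0652
```

```bash
python3 -c "
from h import *
go([.6005,.0045,.177],3.9)"
```

```text
shift [ 0.03 -0.11  6.47] rv [0.    0.002 0.002]
```

Emit:
step_arm([
  [0.75,[0,-0.1,2],[0,0,0]],
  [0.75,[0,-0.1,4],[0,0,0]],
  [0.75,[0,-0.1,5.5],[0,0,0]],
  [0.75,[0,-0.1,6.4],[0,0,0]],
  [0.75,[0,-0.1,6.4],[0,0,0]],
])

```text
time: 19.8
tool_pos: [0.5999, 0.0052, 0.1763]
orientation: [3.139, -0.0, -2.381]
wrist_force: [0.1, -0.2, 0.1]
finger_gap: 0.0653
```

Emit:
step_arm([
  [0.3,[0,0,0],[0,0,0]],
  [0.3,[0,0,0],[0,0,0]],
  [0.3,[0,0,0],[0,0,0]],
  [0.3,[0,0,0],[0,0,0]],
  [0.3,[0,0,0],[0,0,0]],
], squeeze=25)

```text
time: 20.3
tool_pos: [0.6002, 0.0049, 0.1769]
orientation: [3.14, 0.0, -2.381]
wrist_force: [-0.1, -0.4, 1.0]
finger_gap: 0.0373
```

```bash
python3 -c "
from h import *
print(sense()['moment'],sense()['wrist_force']);go([.6005,.0045,.177],3.9)"
```

```text
[ 0.0013458  -0.11099502  0.02874188] [-0.0896303  -0.35622631  1.04836885]
shift [ 0.01 -0.05 -0.01] rv [0.002 0.    0.002]
```

Emit:
step_arm([
  [0.3,[0,0,0.03],[0,0,0.14]],
  [0.3,[0,0,0.07],[0,0,0.28]],
  [0.3,[0,0,0.1],[0,0,0.42]],
  [0.3,[0,0,0.13],[0,0,0.56]],
  [0.3,[0,0,0.17],[0,0,0.7]],
])

```text
time: 20.8
tool_pos: [0.6006, 0.0047, 0.1753]
orientation: [3.141, 0.0, -3.087]
wrist_force: [-0.1, -0.8, -0.5]
finger_gap: 0.0372
```

```bash
python3 -c "
from h import *
s=sense();print(s['moment'],s['wrist_force'],s['finger_gap']);go([.6005,.0045,.1749],3.2)"
```

```text
[ 0.06156169 -0.22841307  0.12957511] [-0.07398007 -0.81840664 -0.48101042] 0.037177103841862645
shift [ 0.01 -0.01  0.04] rv [ 0.001  0.    -0.003]
```

Emit:
step_arm([
  [0.3,[0,0,0.03],[0,0,0.14]],
  [0.3,[0,0,0.07],[0,0,0.28]],
  [0.3,[0,0,0.1],[0,0,0.42]],
  [0.3,[0,0,0.13],[0,0,0.56]],
  [0.3,[0,0,0.17],[0,0,0.7]],
])

```text
time: 21.3
tool_pos: [0.6009, 0.0044, 0.1736]
orientation: [3.141, 0.001, 2.492]
wrist_force: [1.1, -0.5, -0.9]
finger_gap: 0.037
```

Emit:
step_arm([
  [0.3,[0,0,0.03],[0,0,0.14]],
  [0.3,[0,0,0.07],[0,0,0.28]],
  [0.3,[0,0,0.1],[0,0,0.42]],
  [0.3,[0,0,0.13],[0,0,0.56]],
  [0.3,[0,0,0.17],[0,0,0.7]],
])

```text
time: 21.8
tool_pos: [0.6009, 0.0042, 0.172]
orientation: [3.141, 0.001, 1.786]
wrist_force: [0.1, -0.7, -0.9]
finger_gap: 0.0373
```

```bash
python3 -c "
from h import *
s=sense();print(s['moment'],s['wrist_force'],s['finger_gap'],s['joint_pos'][5]);go([.6005,.0045,.1719],1.8)
a=read_camera('scene')['image'];b=read_camera('top')['image']
c=lambda i,y,x:cv2.resize(i[y:y+60,x:x+65],None,fx=6,fy=6,interpolation=2)
cv2.imwrite('pics/v.png',cv2.hconcat([c(a,130,250),c(b,150,280)]))"
```

```text
[-0.05434143 -0.13841561  0.13938854] [ 0.11081682 -0.67777132 -0.85250291] 0.03730130938604809 -0.3943729671827547
shift [ 0.04 -0.04  0.01] rv [ 0.001  0.001 -0.014]
```

View pics/v.png

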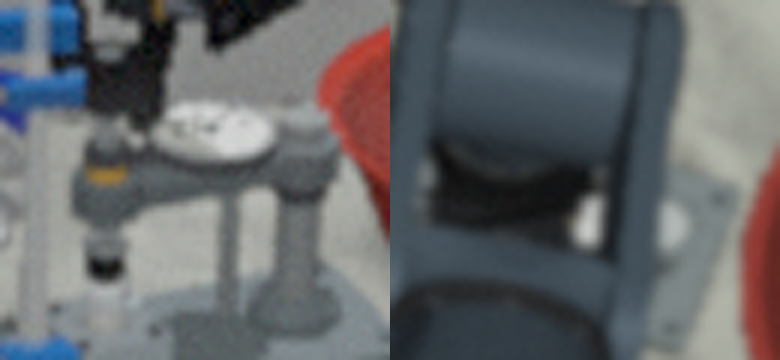

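Emit:
step_arm([
  [0.3,[0,0,0.03],[0,0,0.12]],
  [0.3,[0,0,0.06],[0,0,0.24]],
  [0.3,[0,0,0.09],[0,0,0.36]],
  [0.3,[0,0,0.12],[0,0,0.48]],
  [0.3,[0,0,0.14],[0,0,0.6]],
])

```text
time: 22.4
tool_pos: [0.6008, 0.0042, 0.1706]
orientation: [3.141, -0.0, 1.191]
wrist_force: [-0.1, -0.6, -1.5]
finger_gap: 0.0372
```

```bash
python3 -c "
from h import *
s=sense();print(s['moment'],s['wrist_force'],s['finger_gap'],s['joint_pos'][5]);go([.6005,.0045,.1705],1.2)"
```

```text
[-0.09876551 -0.11790062  0.14849717] [-0.06665931 -0.58210405 -1.45043724] 0.03720847792446007 0.20142882014099397
shift [ 0.02 -0.04  0.01] rv [ 0.001 -0.    -0.009]
```

Emit:
step_arm([
  [0.3,[0,0,0.03],[0,0,0.12]],
  [0.3,[0,0,0.06],[0,0,0.24]],
  [0.3,[0,0,0.09],[0,0,0.36]],
  [0.3,[0,0,0.12],[0,0,0.48]],
  [0.3,[0,0,0.14],[0,0,0.6]],
])

```text
time: 22.9
tool_pos: [0.6006, 0.0043, 0.1692]
orientation: [3.141, -0.0, 0.59]
wrist_force: [0.2, -0.3, -1.5]
finger_gap: 0.0376
```

```bash
python3 -c "
from h import *
s=sense();print(s['moment'],s['wrist_force'],s['finger_gap'],s['joint_pos'][5]);go([.6005,.0045,.169],.6)"
```

```text
[-0.0824702  -0.02947928  0.21555325] [ 0.18373745 -0.27441003 -1.45105906] 0.03758383826693943 0.8024258567341676
shift [ 0.   -0.03  0.02] rv [ 0.   -0.   -0.01]
```

Emit:
step_arm([
  [0.7,[0,0,0],[0,0,0]],
  [0.75,[0,0,0],[0,0,0]],
  [0.75,[0,0,0],[0,0,0]],
  [0.75,[0,0,-1],[0,0,0]],
  [0.75,[0,0,-5],[0,0,0]],
])

```text
time: 23.4
tool_pos: [0.5977, 0.0046, 0.2161]
orientation: [-3.135, 0.007, 0.591]
wrist_force: [-0.4, -1.6, 0.2]
finger_gap: 0.0635
```

Emit:
step_arm([
  [0.75,[0,0,-4],[0,0,0]],
  [0.75,[-5,2.3,-8],[0,0,0]],
  [0.75,[-10,4.6,-8],[0,0,0]],
  [0.75,[-15,7,-8],[0,0,0]],
  [0.75,[-20,9,-8],[0,0,0]],
])

```text
time: 23.9
tool_pos: [0.4982, -0.1584, 0.2983]
orientation: [-3.138, 0.005, 0.593]
wrist_force: [-0.2, -0.2, -0.4]
finger_gap: 0.0654
```

Emit:
step_arm([
  [0.75,[-5,2.3,0],[0,0,0]],
  [0.75,[-9,4,0],[0,0,0]],
  [0.75,[-9,4,0],[0,0,0]],
])

```text
time: 24.2
tool_pos: [0.4434, -0.247, 0.2998]
orientation: [-3.141, 0.007, 0.587]
wrist_force: [1.4, 0.6, 0.3]
finger_gap: 0.0652
```

```bash
cat >> h.py <<'E'
def dial(acc,name):
    r=read_camera("top"); P=np.array([.6005,.0045]);u=np.array([.332,.943]);d=P-.058*u; z=.138
    # rectify dial: needle-zero direction u up; 0.25 mm/px
    n=161; g=(np.arange(n)-80)*.0005; X,Y=np.meshgrid(g,-g); x=np.array([.943,-.332])
    W=d+X[...,None]*x+Y[...,None]*u; W=np.dstack([W,np.full((n,n),z)]).reshape(-1,3)
    m=world2pix(r,W).astype(np.float32).reshape(n,n,2)
    o=cv2.remap(acc.astype(np.float32),m[...,0],m[...,1],cv2.INTER_CUBIC).clip(0,255).astype(np.uint8)
    cv2.imwrite(name,cv2.resize(o,None,fx=3.5,fy=3.5)); return o
E
python3 -c "
from h import *
acc=np.mean([read_camera('top')['image'].astype(float) for _ in range(6)],0);np.save('acc1.npy',acc)
a=dial(np.load('acc0.npy'),'pics/x0.png');b=dial(acc,'pics/x1.png')
o=cv2.hconcat([cv2.resize(i,None,fx=2.4,fy=2.4,interpolation=2) for i in(a,b)]);cv2.imwrite('pics/x.png',o)
print(sense()['time'])"
```

```text
24.6
```

View pics/x.png

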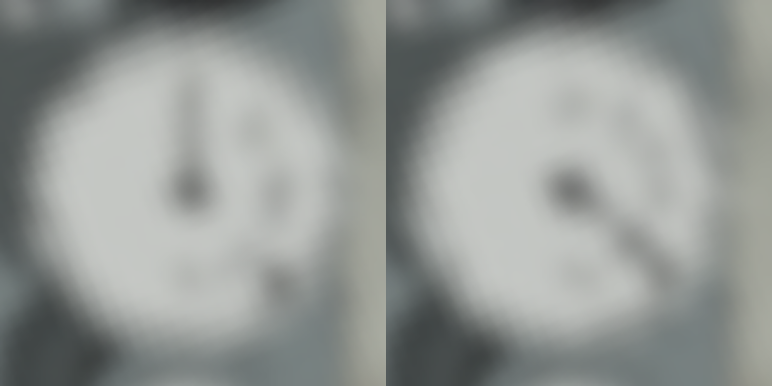

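```bash
cat >> h.py <<'E'
def hub(o):
    g=255-cv2.cvtColor(o,cv2.COLOR_BGR2GRAY).astype(float); w=g[66:95,66:95]; w=np.clip(w-np.percentile(w,85),0,None)
    y,x=np.mgrid[66:95,66:95]; return (x*w).sum()/w.sum(),(y*w).sum()/w.sum()
def ang(o,c,r0,r1,lo,hi):
    "dark angle (rad clockwise from zero dir) in ring r0..r1 mm"
    g=255-cv2.cvtColor(o,cv2.COLOR_BGR2GRAY).astype(np.float32); A=np.arange(lo,hi,.02); R=np.arange(r0,r1,.5)*2
    mx=(c[0]+R[:,None]*np.sin(A)).astype(np.float32); my=(c[1]-R[:,None]*np.cos(A)).astype(np.float32)
    p=cv2.remap(g,mx,my,1).mean(0); w=np.clip(p-p.min()-.4*(p.max()-p.min()),0,None); k=p.argmax(); w[abs(A-A[k])>.35]=0
    return round((A*w).sum()/w.sum(),3)
E
python3 -c "
from h import *
a=dial(np.load('acc0.npy'),'pics/x0.png');b=dial(np.load('acc1.npy'),'pics/x1.png')
ha,hb=hub(a),hub(b);print(ha,hb)
for r in((9,14),(12,18),(15,21)): print(r,'needle0',ang(a,ha,*r,-.6,.6),'needle1',ang(b,hb,*r,1.6,3.))
for r in((23,27),(24,29)):print('mark',ang(a,ha,*r,1.9,2.9))
# zero-independent: hub nominal 80
print(ang(b,hb,22,28,1.6,3.))"
```

```text
(np.float64(79.22043519394512), np.float64(78.05960264900662)) (np.float64(77.24329004329005), np.float64(79.2883116883117))
(9, 14) needle0 -0.02 needle1 2.223
(12, 18) needle0 -0.021 needle1 2.257
(15, 21) needle0 -0.016 needle1 2.271
mark 2.393
mark 2.396
2.307
```

```bash
python3 -c "
from h import *
go([.6006,.0043,.29],.59)"
```

```text
shift [ 26.51 -11.65   0.76] rv [-0.003  0.005  0.005]
```

Emit:
step_arm([
  [0.75,[5,-2.2,0],[0,0,0]],
  [0.75,[10,-4.4,0],[0,0,0]],
  [0.75,[15,-6.6,0],[0,0,0]],
  [0.75,[20,-8.8,0],[0,0,0]],
  [0.75,[24,-10.5,0],[0,0,0]],
])

```text
time: 25.2
tool_pos: [0.5801, -0.0279, 0.2977]
orientation: [-3.138, 0.005, 0.596]
wrist_force: [0.6, -0.7, -0.6]
finger_gap: 0.0648
```

Emit:
step_arm([
  [0.75,[2.5,-1.1,0],[0,0,0]],
  [0.75,[2.5,-1.1,0],[0,0,0]],
])

```text
time: 25.4
tool_pos: [0.5962, -0.0004, 0.2972]
orientation: [-3.138, 0.004, 0.603]
wrist_force: [0.0, -0.5, -0.6]
finger_gap: 0.0654
```

```bash
python3 -c "
from h import *
go([.6006,.0043,.21],.59)"
```

```text
shift [ 0.66 -0.11  8.72] rv [-0.004  0.004  0.013]
```

Emit:
step_arm([
  [0.75,[0.66,-0.1,2],[-0.004,0.004,0.01]],
  [0.75,[0.66,-0.1,4],[-0.004,0.004,0.01]],
  [0.75,[0.66,-0.1,6.5],[-0.004,0.004,0.01]],
  [0.75,[0.66,-0.1,8.5],[-0.004,0.004,0.01]],
  [0.75,[0.66,-0.1,8.5],[-0.004,0.004,0.01]],
])

```text
time: 25.9
tool_pos: [0.598, 0.0042, 0.2092]
orientation: [-3.137, 0.006, 0.593]
wrist_force: [-0.5, 0.3, -0.2]
finger_gap: 0.0647
```

```bash
python3 -c "
from h import *
go([.6006,.0043,.1695],.59)"
```

```text
shift [0.25 0.16 3.96] rv [-0.005  0.006  0.003]
```

Emit:
step_arm([
  [0.75,[0.25,0.16,1],[-0.005,0.006,0]],
  [0.75,[0.25,0.16,2],[-0.005,0.006,0]],
  [0.75,[0.25,0.16,3],[-0.005,0.006,0]],
  [0.75,[0.25,0.16,4],[-0.005,0.006,0]],
  [0.75,[0.25,0.16,4],[-0.005,0.006,0]],
])

```text
time: 26.4
tool_pos: [0.5996, 0.0044, 0.1676]
orientation: [-3.14, 0.002, 0.593]
wrist_force: [0.1, -0.2, 0.5]
finger_gap: 0.0654
```

```bash
python3 -c "
from h import *
go([.6006,.0043,.1695],.59)"
```

```text
shift [ 0.07  0.07 -0.19] rv [-0.002  0.002  0.003]
```

Emit:
step_arm([
  [0.75,[0.07,0.07,-0.1],[0,0,0]],
  [0.3,[0.07,0.07,-0.1],[0,0,0]],
  [0.3,[0.07,0.07,-0.1],[0,0,0]],
  [0.3,[0.07,0.07,-0.1],[0,0,0]],
  [0.3,[0.07,0.07,-0.1],[0,0,0]],
])

```text
time: 26.9
tool_pos: [0.6007, 0.0042, 0.1689]
orientation: [-3.14, 0.002, 0.593]
wrist_force: [0.0, -0.5, 0.0]
finger_gap: 0.0412
```

Emit:
step_arm([
  [0.3,[0,0,0],[0,0,0]],
  [0.3,[0,0,0],[0,0,0]],
])

```text
time: 27.1
tool_pos: [0.6007, 0.0043, 0.1689]
orientation: [-3.14, 0.002, 0.593]
wrist_force: [0.1, 0.3, -0.3]
finger_gap: 0.0372
```

Emit:
step_arm([
  [0.3,[0,0,0.01],[0,0,0.03]],
  [0.3,[0,0,0.02],[0,0,0.06]],
  [0.3,[0,0,0.02],[0,0,0.1]],
  [0.3,[0,0,0.02],[0,0,0.11]],
  [0.3,[0,0,0.02],[0,0,0.11]],
])

```text
time: 27.6
tool_pos: [0.6007, 0.0043, 0.1686]
orientation: [-3.14, 0.002, 0.483]
wrist_force: [0.4, -0.6, -0.3]
finger_gap: 0.0373
```

```bash
python3 -c "
from h import *
s=sense();print(s['moment'],s['finger_gap'],s['orientation'])"
```

```text
[-0.01463154 -0.03398712  0.17337905] 0.037283694458485464 [-3.14031337e+00  1.80144753e-03  4.82621092e-01]
```

Turned 0.11 rad under load. Release, back off, check.

Emit:
step_arm([
  [0.7,[0,0,0],[0,0,0]],
  [0.75,[0,0,0],[0,0,0]],
  [0.75,[0,0,0],[0,0,0]],
  [0.75,[0,0,-1],[0,0,0]],
  [0.75,[0,0,-5],[0,0,0]],
])

```text
time: 28.1
tool_pos: [0.5978, 0.0047, 0.2156]
orientation: [-3.134, 0.01, 0.482]
wrist_force: [1.2, 0.6, -0.6]
finger_gap: 0.0639
```

Emit:
step_arm([
  [0.75,[0,0,-4],[0,0,0]],
  [0.75,[-5,2.8,-8],[0,0,0]],
  [0.75,[-10,5.6,-8],[0,0,0]],
  [0.75,[-15,8.4,-8],[0,0,0]],
  [0.75,[-20,11,-8],[0,0,0]],
])

```text
time: 28.6
tool_pos: [0.4934, -0.1558, 0.2977]
orientation: [-3.137, 0.008, 0.483]
wrist_force: [-0.3, -1.2, 0.5]
finger_gap: 0.0651
```

Emit:
step_arm([
  [0.75,[-5,2.8,0],[0,0,0]],
  [0.75,[-8,5,0],[0,0,0]],
  [0.75,[-8,5,0],[0,0,0]],
  [0.75,[-8,5,0],[0,0,0]],
])

```text
time: 29.0
tool_pos: [0.4454, -0.2381, 0.2988]
orientation: [-3.138, 0.007, 0.48]
wrist_force: [-0.2, -0.1, -0.9]
finger_gap: 0.0651
```

```bash
python3 -c "
from h import *
acc=np.mean([read_camera('top')['image'].astype(float) for _ in range(6)],0);np.save('acc2.npy',acc)
a=dial(np.load('acc0.npy'),'pics/x0.png');b=dial(acc,'pics/x2.png')
hb=hub(b);print(hb)
for r in((9,14),(12,18),(15,21),(22,28)): print(r,ang(b,hb,*r,1.6,3.))
s=read_camera('scene')['image']
c=cv2.resize(s[135:200,235:320],(510,390),interpolation=2);d=cv2.resize(b,(390,390),interpolation=2)[:,50:340]
cv2.imwrite('pics/fin.png',cv2.hconcat([c,d]));print(sense()['time'],sense()['wrist_force'])"
```

```text
(np.float64(77.80398959236774), np.float64(78.93842150910667))
(9, 14) 2.334
(12, 18) 2.345
(15, 21) 2.356
(22, 28) 2.355
29.45 [-0.17372031  0.09192608  0.75146997]
```

View pics/fin.png

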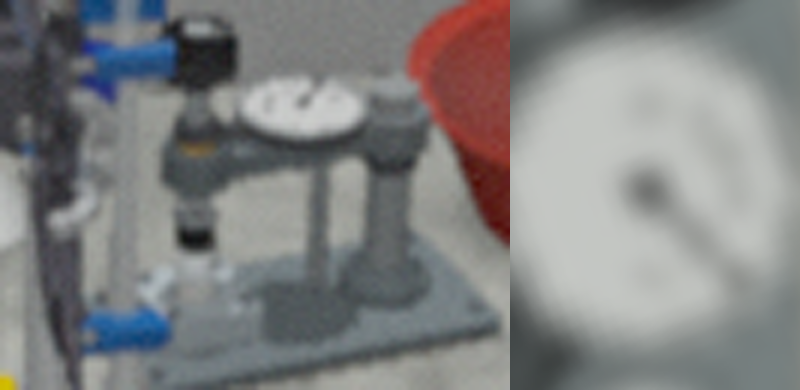

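```bash
python3 -c "
from station import *
print(hand_in())"
```

```text
the job is handed in; nothing more can be done
None
```

I did the job and handed it in at about 29.5 s on the robot's clock; no verdict was reported.

- **Vial:** I gripped the black-capped vial from two directions to centre it. It went into the seat with about 4 N at the floor, and I let it go there.
- **Press arm:** I swung it until the push force rose to about 5.6 N at its stop. I did not measure the swing angle again after that, but the last picture shows the arm over the vial.
- **Knob:** I turned it about 3.3 rad, backed off to look, then added 0.11 rad.

**Last checks:**
- The needle reads about 2.35 rad against the set mark at about 2.39 rad. That is roughly 1 mm short at the 25 mm radius, with a measuring error of about 0.05–0.08 rad.
- The vial looks upright under the pad, and the gripper is clear of everything.

**What disagreed:**
- **Needle:** it moved further than expected, about 2.24 rad against 1.5 rad predicted after the first 3.3 rad of knob turn. Either the knob did not start at 0 or the pad met the cap earlier than stated. I set the final position by the needle, not by counting turns.
- **Scene camera:** it sat about 1.4 px off the top camera, so I worked from the top view.
- **Other things:** I did not measure the other things at the end, but no unexpected contact force showed near them. The one unexplained reading was about 5 N upward during the first grip on the vial.

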